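# Find the rocking cover of the craft organiser and press it home

### The arm

A 7-joint arm with a two-finger parallel gripper is mounted at the origin on the work surface. World frame = base frame: x ahead of the robot, y to its left, z up, the work surface at z = 0. Lengths are in m, angles in rad, forces in N, time in s.
With the tool pointing down it reaches from about 0.425 to 0.875 m from the base axis. Payload 4.7 kg.
Tool frame: the origin (TCP) lies midway between the tips of the shut fingers; the grasp point (between the pads) lies 19 mm behind it; z points along the fingers, y is the direction in which the jaws open and shut (so a half turn about z gives the same grasp; the last joint's range is limited). The gripper opens to 87 mm and grips with 3 to 60 N. Pads are 19 mm wide; open, the fingers measure 117 mm over their backs; the gripper's body (75 mm by 190 mm) begins 51 mm behind the grasp point.
Start: joints at [-1.262, 0.321, -0.07, 1.45, 0.023, 1.371, -0.057], TCP at [0.189, 0.622, 0.185] pointing down, gripper open.
Joint ranges: [-2.86, 2.86], [-0.3, 2.09], [-1.38, 1.24], [0.06, 2.45], [-1.56, 4.7], [0.09, 2.05], [-2.69, 2.69]. Speed limits (rad/s): [2.57, 2.57, 3.14, 3.14, 3.14, 3.14, 3.14].

### API

Orientations are given as a rotation vector (axis times angle).
In Python, from bench import get_state, eyes, job gives the robot as it stands. The module is installed in compiled form; this text tells all that it offers.
- The arm moves only by the shell command python3 -m jog 'ROWS' [FORCE]. ROWS is JSON, a list that holds one entry, the list of rows, each a list of 5 numbers: the opening, from 0 (shut) to 1 (fully open), then the shift along the tool's x, y, z in units of 40 mm (1.0 is 40 mm), then the turn about the tool's z in units of 5 degrees (1.0 is 5 degrees). In form: [[[jaw, dx, dy, dz, turn], ...]]. A call has 1 to 10 rows; each row shifts and turns the commanded pose from where the row before left it, along the tool's axes as they then stand; what a row does not reach is not made up. A row lasts 1/8 s, in which the tool goes at most 62.5 mm and 10.7 degrees, less where a joint would pass 70% of its speed; a pose out of reach is approached as far as the arm can. A call is refused whole if a number of a shift passes 1 or a number of a turn 1, either way. A call with a gripper value outside its range is refused whole. The fingers move at their own pace and stop on an object; FORCE is the grip in N (left out, the last holds). Time passes only in rows, so rows that do not move let the fingers close. It gives the time, the measured TCP pose, the force and the opening at its end, in the units of the state.
- get_state(): the state, without advancing time (a new reading comes with each control period).
- eyes.get_image(name): name is "scene" or "top"; returns (picture, depth): 420x560x3 uint8, red, green, blue; 420x560 float32, m along the optical axis (not along the pixel's ray), 0 where there is no reading.
- eyes.camera_params(name): a dict with "camera_matrix" (3x3 intrinsics, pixels), "pose" (4x4, takes a point from camera to world coordinates). Camera axes: x right, y down, z forward; pixel columns grow to the right and rows downward; lengths in m; the calibration is good to about 2 mm. A picture is of the moment at which its call begins. camera_params takes no time and is no camera call.
- job.close_job(): hands the job in, once; it reports no verdict.
The state is a dict: "time": time; "joint_positions": joint angles; "qd": joint speeds; "joint_torque": joint torques, N m; "position": TCP position; "tool_rot": TCP orientation; "ft_force": force on the tool from outside, world axes, zero at the start; "torque": the same for the moment, N m; "grip_width": opening from 0.0 (shut) to 1.0 (fully open).
Only numpy, scipy, OpenCV 4.12 (cv2) and the standard library are available. Lean on these libraries where they do the work, as an engineer would, in place of code of your own. Each camera call takes 0.05 s, during which the arm holds its last target. There are 200 camera calls.

### The job

One of the six covers on the bead organiser is not clicked in. Press with a fingertip near the edge of one cover after another until you find the one that rocks under your finger, then press that one down at its middle until it sits flush on the rim like the rest. Only press: do not pick up any cover, and leave the other things on the table where they are.

Things in the scene. Friction and masses are not known exactly. Their poses are not given: they have to be found in the camera images.
- tray: grey moulded organiser fixed to the table, 184 mm (x) by 268 mm (y), rim 36 mm high. Origin: centre of its underside, on the table; x away from the robot, y to the left, z up (turned by its yaw). Six square wells, in two rows along its y, 84 mm apart both ways: centres at x = -42 or +42 mm and y = +84, 0 or -84 mm.
- cover_1: Cover 1 (near the robot, tray's +y end). Origin: middle of its plate's underside, 5 mm below the top face; axes as the tray's. All six covers are alike: loose flat white lids, 68 x 68 mm, 5 mm thick, lying on top of the rim, with a 52 mm square plug below, 6.5 mm deep, in a 56 mm well, and a small round mark at the middle of the top.
- cover_2: Cover 2 (near the robot, middle). Origin: middle of its plate's underside, 5 mm below the top face; axes as the tray's. A cover that is home rests on the rim all round, its origin 36 mm and its top 41 mm above the table, and does not give. One of the six, another at each start, is not home: it balances level, 3.5 mm too high, on an unclicked press stud 10 mm across under its middle.
- cover_3: Cover 3 (near the robot, tray's -y end). Origin: middle of its plate's underside, 5 mm below the top face; axes as the tray's. The loose cover, pressed (1 N is enough) near an edge, some 24 mm off its middle, sinks there by 1 mm or more and tips by about 0.12 rad until that edge meets the rim: a finger stops 1 to 2.5 mm above home height and the other edge rises. Let go, it falls back level. An edge press under 8 N does not seat it.
- cover_4: Cover 4 (far row, +y end). Origin: middle of its plate's underside, 5 mm below the top face; axes as the tray's. The loose cover, pressed straight down at its middle (within about 5 mm) with more than 7 N (14 N is ample), goes down 3.5 mm with its stud, which stays down, and then rests on the rim.
- cover_5: Cover 5 (far row, middle). Origin: middle of its plate's underside, 5 mm below the top face; axes as the tray's. Like the others.
- cover_6: Cover 6 (far row, -y end). Origin: middle of its plate's underside, 5 mm below the top face; axes as the tray's. Like the others.
- eraser_center (a point): white block eraser in a paper sleeve, lying flat, 24 x 58 x 13 mm; loose on the table beside the tray; point at its centre. Leave alone.
- glue_stick_center (a point): white glue stick standing upright, 29 mm across, 90 mm tall; loose on the table beside the tray; point at its centre. Leave alone.
- sharpener_center (a point): aluminium pencil sharpener, 30 x 24 x 16 mm; loose on the table beside the tray; point at its centre. Leave alone.
Mind the look-alikes: they are no part of the job. What is shaped like the cover_6 but red is not meant.

How it is judged:
On the way, in this order (a step that is already met when the one before it is completed fails the run):
1. the loose cover is rocked under a finger (tilts more than 0.06 rad while the fingers press it) (((angle between cover_1's own z axis and vertical above 0.06 rad and contact force between the fingers and cover_1 above 0.2 N) or (angle between cover_2's own z axis and vertical above 0.06 rad and contact force between the fingers and cover_2 above 0.2 N) or (angle between cover_3's own z axis and vertical above 0.06 rad and contact force between the fingers and cover_3 above 0.2 N) or (angle between cover_4's own z axis and vertical above 0.06 rad and contact force between the fingers and cover_4 above 0.2 N) or (angle between cover_5's own z axis and vertical above 0.06 rad and contact force between the fingers and cover_5 above 0.2 N) or (angle between cover_6's own z axis and vertical above 0.06 rad and contact force between the fingers and cover_6 above 0.2 N))), for 0.05 s.
2. all six covers sit home on the rim (z of each of cover_1, cover_2, cover_3, cover_4, cover_5, cover_6 in the frame of tray below 0.0373 m and angle between each of cover_1, cover_2, cover_3, cover_4, cover_5, cover_6's own z axis and vertical below 0.035 rad), for 0.2 s.
At the end, for the whole second after the job is handed in: All six covers lie level (within 0.035 rad) and at rest on the rim, each no more than 1.3 mm above its home height (top face 41 mm over the table) (all of step 2 and linear speed of each of cover_1, cover_2, cover_3, cover_4, cover_5, cover_6 below 0.02 m/s); the robot touches nothing.
It fails at once if a cover is lifted (its middle more than 12 mm above home) (z of any of cover_1, cover_2, cover_3, cover_4, cover_5, cover_6 in the frame of tray above 0.048 m).
It fails at once if the eraser, glue stick or sharpener is moved by more than 20 mm (distance of any of eraser_center, glue_stick_center, sharpener_center from where it was at the start of the episode above 0.02 m).
It also fails if it takes over 48 s, if anything falls off the work surface, if the arm or the gripper's body presses on something with over 40 N, if the wrist force passes 120 N, or if a joint passes its speed limit or range.

## Working session

There is one attempt and no reset: what is moved stays moved. The work goes in short steps, Python scripts to look and compute and a shell command to move; the robot and the scene stay as the last step left them, time stands still between calls to the robot, and variables do not carry over. Pictures are saved under pics/ and viewed, about 8 in all and at most 12, crops included, and the job is handed in when it is done.

```bash
mkdir -p pics; python3 - <<'E'
from bench import get_state, eyes
import cv2, numpy as np
s=get_state(); print(s)
for n in("top","scene"):
    p,d=eyes.get_image(n); c=eyes.camera_params(n); np.savez(f'{n}0.npz',p=p,d=d,K=c["camera_matrix"],T=c["pose"])
    cv2.imwrite(f'pics/{n}0.png',p[:,:,::-1]); print(n,c)
E
```

```text
{'time': 0.0, 'joint_positions': array([-1.26187975,  0.32182539, -0.07013153,  1.45164765,  0.02261362,
        1.37076037, -0.05692386]), 'qd': array([ 0.00012929, -0.00052291, -0.0004158 , -0.0005054 ,  0.00089531,
        0.00117437,  0.00011748]), 'joint_torque': array([-4.44802390e-04, -4.91278338e+01, -4.04314790e-01, -3.12533605e+01,
       -6.39710831e-02,  4.37267090e-02,  1.83898655e-04]), 'position': array([0.18871979, 0.62137479, 0.1836741 ]), 'tool_rot': array([-4.61312269e-01, -3.10735595e+00,  2.89642094e-03]), 'ft_force': array([0.34494058, 0.16063913, 0.35631103]), 'torque': array([0.02735905, 0.01227378, 0.03255611]), 'grip_width': 1.001729376811099}
top {'camera_matrix': array([[414.82751457,   0.        , 286.72205724],
       [  0.        , 414.82751457, 205.03260673],
       [  0.        ,   0.        ,   1.        ]]), 'pose': array([[ 0.01711505, -0.99840625,  0.05377773,  0.56376702],
       [-0.99984548, -0.01687439,  0.00492603, -0.04659797],
       [-0.00401072, -0.05385373, -0.99854078,  1.2170718 ],
       [ 0.        ,  0.        ,  0.        ,  1.        ]])}
scene {'camera_matrix': array([[390.10288185,   0.        , 286.82812416],
       [  0.        , 390.10288185, 203.49325351],
       [  0.        ,   0.        ,   1.        ]]), 'pose': array([[-0.07395349,  0.59982585, -0.79670561,  1.33503028],
       [ 0.99710299,  0.05872563, -0.04834169, -0.00787252],
       [ 0.01779044, -0.79797259, -0.60243112,  0.5886674 ],
       [ 0.        ,  0.        ,  0.        ,  1.        ]])}
```

View pics/top0.png

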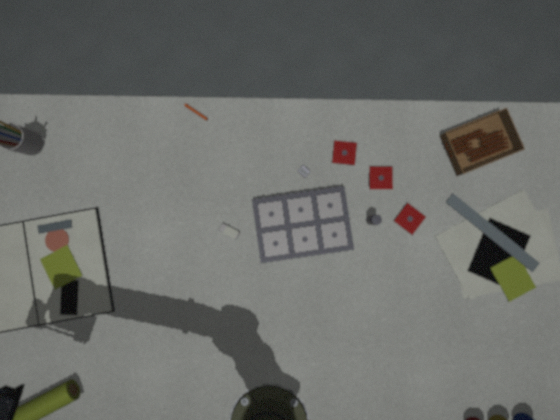

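View pics/scene0.png

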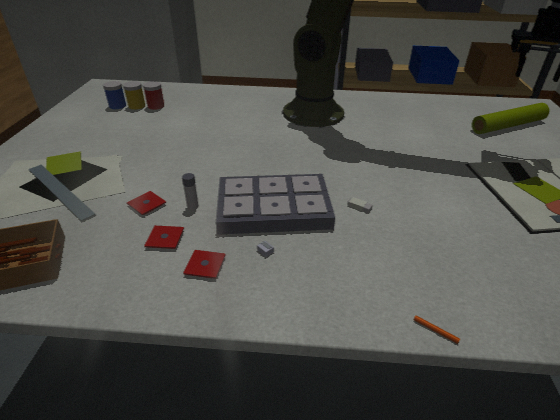

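The top view shows the tray with its covers at pixels of about (276,243), (305,239), (334,235) in the near row and (271,214), (300,210), (330,206) in the far row. The glue stick is at (373,215), the eraser at (230,229) and the sharpener at (304,171). The scene view agrees. Next I'll locate the covers precisely.

```bash
cat > h.py <<'E'
import numpy as np, cv2
def ray(uv,z,K,T):
    r=T[:3,:3]@np.linalg.solve(K,np.array([uv[0],uv[1],1.0])); o=T[:3,3]
    return o+r*(z-o[2])/r[2]
E
python3 - <<'E'
from h import *
for n,roi in(("top",(250,180,356,266)),("scene",(215,168,338,220))):
    f=np.load(n+'0.npz'); p,d,K,T=f['p'],f['d'],f['K'],f['T']
    x0,y0,x1,y1=roi; g=cv2.cvtColor(p,cv2.COLOR_RGB2GRAY)[y0:y1,x0:x1]
    S=4; G=cv2.resize(g,None,fx=S,fy=S,interpolation=cv2.INTER_CUBIC)
    t,m=cv2.threshold(G,0,255,cv2.THRESH_OTSU)
    cs,_=cv2.findContours(m,cv2.RETR_EXTERNAL,cv2.CHAIN_APPROX_NONE)
    for c in cs:
        a=cv2.contourArea(c)/S/S
        if not 200<a<1500: continue
        r=cv2.minAreaRect(c); M=cv2.moments(cv2.convexHull(c)); uv=((M['m10']/M['m00']+.5)/S-.5+x0,(M['m01']/M['m00']+.5)/S-.5+y0)
        w=ray(uv,.041,K,T)
        mk=np.zeros(G.shape,np.uint8); cv2.drawContours(mk,[c],-1,255,-1); mk=cv2.erode(mk,np.ones((17,17)))[::S,::S][:g.shape[0],:g.shape[1]]>0
        v,u=np.nonzero(mk); dd=d[v+y0,u+x0]; ok=dd>0
        P=(T[:3,:3]@np.linalg.solve(K,np.stack([u+x0,v+y0,np.ones(len(u))])*dd))+T[:3,3:]
        print(n,np.round(uv,1),a,np.round(r[1],1)/S,r[2],w.round(4),'depthz',np.median(P[2][ok]).round(4),P[2][ok].mean().round(4),P[2][ok].std().round(4))
E
```

```text
scene [274.6 204.7] 492.40625 [17.825 29.975] 86.58341979980469 [ 0.6181 -0.0798  0.041 ] depthz 0.0399 0.0399 0.001
scene [238. 205.] 507.15625 [17.975 30.8  ] 87.61405944824219 [ 0.6274 -0.1637  0.041 ] depthz 0.0433 0.0433 0.0009
scene [310.3 203.4] 479.90625 [17.525 31.25 ] 87.63862609863281 [0.605  0.0027 0.041 ] depthz 0.0398 0.0399 0.0009
scene [238.5 185.6] 402.875 [15.425 28.025] 87.27368927001953 [ 0.5491 -0.1761  0.041 ] depthz 0.0399 0.0399 0.001
scene [272.4 184.5] 396.84375 [15.325 28.125] 87.51044464111328 [ 0.5358 -0.0934  0.041 ] depthz 0.0397 0.0398 0.0009
scene [305.8 183.3] 386.625 [15.1   28.975] 88.7126693725586 [ 0.5221 -0.0106  0.041 ] depthz 0.0398 0.0398 0.001
scene [276.  193.5] 1385.78125 [ 51.75 122.75] 90.0 [ 0.5734 -0.0808  0.041 ] depthz -0.0012 -0.0013 0.0011
```

The scene depth shows cover_6 (far row, -y end) about 3.5 mm higher than the other five. I'll refine its centre from the top view and check the glue stick.

```bash
python3 - <<'E'
from h import *
R={}
seeds={"top":dict(c4=(271,214),c5=(300,210),c6=(330,206),c1=(276,243),c2=(305,239),c3=(334,235)),
"scene":dict(c4=(310.3,203.4),c5=(274.6,204.7),c6=(238,205),c1=(305.8,183.3),c2=(272.4,184.5),c3=(238.5,185.6))}
for n in seeds:
    f=np.load(n+'0.npz'); p,K,T=f['p'],f['K'],f['T']; g=cv2.cvtColor(p,cv2.COLOR_RGB2GRAY).astype(float)
    for k,(u,v) in seeds[n].items():
        u,v=int(round(u)),int(round(v)); h=5 if n=="top" else 4
        w=g[v-h:v+h+1,u-h:u+h+1]; W=np.clip(np.median(w)-8-w,0,None); Y,X=np.mgrid[-h:h+1,-h:h+1]
        uv=(u+(W*X).sum()/W.sum(),v+(W*Y).sum()/W.sum()); R[n,k]=ray(uv,.0445 if k=="c6" else .041,K,T)
L=dict(c1=(-42,84),c2=(-42,0),c3=(-42,-84),c4=(42,84),c5=(42,0),c6=(42,-84))
for n in seeds:
    A=np.array([L[k] for k in L])/1000.; B=np.array([R[n,k][:2] for k in L])
    a,b=A-A.mean(0),B-B.mean(0); yaw=np.arctan2((a[:,0]*b[:,1]-a[:,1]*b[:,0]).sum(),(a*b).sum())
    Q=np.array([[np.cos(yaw),-np.sin(yaw)],[np.sin(yaw),np.cos(yaw)]]); fit=B.mean(0)+a@Q.T
    print(n,'yaw',np.degrees(yaw),'ctr',B.mean(0).round(4),'res mm',((B-fit)*1000).round(1).tolist(),'c6',fit[5].round(4))
f=np.load('scene0.npz'); p,d,K,T=f['p'],f['d'],f['K'],f['T']
v,u=np.mgrid[172:212,178:204]; v,u=v.ravel(),u.ravel(); dd=d[v,u]
P=((T[:3,:3]@np.linalg.solve(K,np.stack([u,v,np.ones(len(u))])*dd))+T[:3,3:])[:,dd>0]; P=P[:,P[2]>.03]
print('glue',P.mean(1).round(3),P.min(1).round(3),P.max(1).round(3))
E
```

```text
top yaw 9.288952679260204 ctr [ 0.5742 -0.086 ] res mm [[0.0, -0.0], [-0.1, 0.2], [-0.0, -0.3], [0.0, 0.1], [0.0, -0.2], [0.0, 0.1]] c6 [ 0.6292 -0.1622]
scene yaw 9.33951733154247 ctr [ 0.5749 -0.0869] res mm [[0.2, -0.3], [0.1, 0.1], [0.3, 0.4], [-0.3, -0.1], [-0.1, -0.2], [-0.2, 0.0]] c6 [ 0.63  -0.163]
glue [ 0.597 -0.284  0.066] [ 0.576 -0.299  0.03 ] [ 0.605 -0.272  0.09 ]
```

```bash
python3 -m jog '[[[0,-0.7,-0.7,0,0],[0,-0.7,-0.7,0,0],[0,-0.7,-0.7,0,0],[0,-0.7,-0.7,0,0],[0,-0.7,-0.7,0,0],[0,-0.7,-0.7,0,0],[0,-0.7,-0.7,0,0],[0,-0.7,-0.7,0,0],[0,-0.7,-0.7,0,0],[0,-0.7,-0.7,0,0]]]' 10
python3 -m jog '[[[0,-0.7,-0.7,0,0],[0,-0.7,-0.7,0,0],[0,-0.7,-0.7,0,0],[0,-0.7,-0.7,0,0],[0,-0.7,-0.7,0,0],[0,0,0,0,-0.9],[0,0,0,0,-0.9],[0,0,0,0,-0.9],[0,0,0,0,-0.9],[0,0,0,0,-0.9]]]'
cat > g.py <<'E'
import sys,numpy as np
from scipy.spatial.transform import Rotation as R
from bench import get_state
s=get_state(); Q=R.from_rotvec(s["tool_rot"]).as_matrix(); p=s["position"]
y=np.radians(9.3); ex=np.array([np.cos(y),np.sin(y),0]); ey=np.array([-np.sin(y),np.cos(y),0]); c=np.array([.6296,-.1626,0])
ox,oy,z=map(float,sys.argv[1:]); t=c+ex*ox+ey*oy; t[2]=z
print('t',s["time"],'p',p.round(4),'units',(Q.T@(t-p)/.04).round(3),'turn',((np.degrees(np.arctan2(Q[1,1],Q[0,1]))-99.3)/5).round(2),'tilt',Q[:,2].round(3),'F',s["ft_force"].round(2),'grip',round(s["grip_width"],3),'j7',s["joint_positions"][6].round(2))
E
python3 g.py -0.024 0 0.07
```

```text
time: 1.35
position: [0.3757, 0.2713, 0.1845]
tool_rot: [-0.461, -3.107, 0.0]
ft_force: [0.2, -0.2, 0.2]
grip_width: 0.017
time: 2.6
position: [0.4684, 0.098, 0.1844]
tool_rot: [0.158, -3.137, 0.0]
ft_force: [0.3, -0.1, -0.0]
grip_width: 0.006
t 2.6 p [0.4684 0.098  0.1844] units [-2.759 -6.923  2.859] turn -0.71 tilt [-0.001 -0.    -1.   ] F [ 0.29 -0.11 -0.05] grip 0.006 j7 1.39
```

```bash
python3 -m jog '[[[0,-0.4,-0.95,0,0],[0,-0.4,-0.95,0,0],[0,-0.4,-0.95,0,0],[0,-0.4,-0.95,0,0],[0,-0.4,-0.95,0,0],[0,-0.4,-0.95,0,0],[0,-0.36,-1,0,0],[0,0,0,0,-0.7],[0,0,0,0.8,0],[0,0,0,0,0]]]'
python3 g.py -0.024 0 0.055
```

```text
time: 3.85
position: [0.6027, -0.1571, 0.15]
tool_rot: [0.249, -3.126, -0.002]
ft_force: [0.4, 0.4, 0.2]
grip_width: 0.006
t 3.85 p [ 0.6027 -0.1571  0.15  ] units [-0.054 -0.249  2.375] turn -0.04 tilt [-0.006  0.001 -1.   ] F [0.39 0.38 0.17] grip 0.006 j7 2.11
```

```bash
python3 -m jog '[[[0,-0.05,-0.25,0.8,0],[0,0,0,0.8,0],[0,0,0,0.5,0],[0,0,0,0,0],[0,0,0,0,0]]]'
python3 g.py -0.024 0 0.0445
```

```text
time: 4.47
position: [0.6094, -0.1676, 0.0702]
tool_rot: [-0.25, 3.13, -0.001]
ft_force: [-0.4, 0.8, -0.7]
grip_width: 0.007
t 4.475 p [ 0.6094 -0.1676  0.0702] units [0.083 0.041 0.642] turn -0.03 tilt [ 0.002 -0.    -1.   ] F [-0.36  0.79 -0.67] grip 0.007 j7 2.17
```

```bash
python3 -m jog '[[[0,0.08,0.04,0.3,0],[0,0,0,0.25,0],[0,0,0,0,0],[0,0,0,0,0]]]'
python3 g.py -0.024 0 0.0425
```

```text
time: 4.97
position: [0.605, -0.1664, 0.0468]
tool_rot: [-0.249, 3.132, -0.0]
ft_force: [0.2, 0.1, 0.7]
grip_width: 0.006
t 4.975 p [ 0.605  -0.1664  0.0468] units [-0.021 -0.005  0.107] turn -0.04 tilt [ 0. -0. -1.] F [0.21 0.11 0.65] grip 0.006 j7 2.17
```

```bash
for i in 1; do :; done; python3 -m jog '[[[0,0,0,0.04,0],[0,0,0,0,0],[0,0,0,0.04,0],[0,0,0,0,0]]]'; python3 g.py -0.024 0 0.0425
```

```text
time: 5.48
position: [0.6049, -0.1663, 0.0434]
tool_rot: [0.25, -3.131, -0.0]
ft_force: [-0.1, 0.2, -0.3]
grip_width: 0.005
t 5.475 p [ 0.6049 -0.1663  0.0434] units [-0.025 -0.008  0.023] turn -0.04 tilt [-0.  0. -1.] F [-0.13  0.17 -0.31] grip 0.005 j7 2.18
```

```bash
python3 -m jog '[[[0,0,0,0.03,0],[0,0,0,0,0]]]'; python3 g.py -0.024 0 0.0425
```

```text
time: 5.72
position: [0.6049, -0.1663, 0.0422]
tool_rot: [0.25, -3.132, -0.0]
ft_force: [-0.3, 0.2, 0.2]
grip_width: 0.004
t 5.725 p [ 0.6049 -0.1663  0.0422] units [-0.025 -0.008 -0.006] turn -0.04 tilt [-0.  0. -1.] F [-0.27  0.17  0.25] grip 0.004 j7 2.18
```

```bash
python3 -m jog '[[[0,0,0,0.025,0],[0,0,0,0,0]]]'; python3 g.py -0.024 0 0.0425; python3 - <<'E'
from h import *
from bench import eyes
p,d=eyes.get_image("scene"); cv2.imwrite('pics/s1.png',cv2.resize(p[140:240,190:360],None,fx=4.5,fy=4.5,interpolation=cv2.INTER_CUBIC)[:,:,::-1])
E
```

```text
time: 5.98
position: [0.6049, -0.1663, 0.0413]
tool_rot: [0.25, -3.132, -0.0]
ft_force: [-0.3, 0.1, -0.4]
grip_width: 0.005
t 5.975 p [ 0.6049 -0.1663  0.0413] units [-0.024 -0.009 -0.031] turn -0.04 tilt [-0.  0. -1.] F [-0.31  0.11 -0.37] grip 0.005 j7 2.18
```

View pics/s1.png

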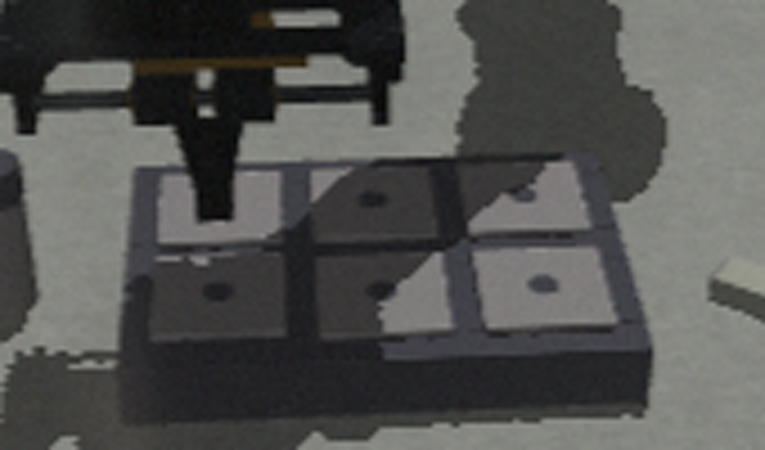

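The fingertip is at crop (215,215), which is pixel (238,188). It looks as if it's over cover 3 or still high, and that disagrees with the TCP reading. I'll check the finger's position by depth.

```bash
cat > fp.py <<'E'
from h import *
from bench import eyes,get_state
print(get_state()["position"].round(4))
for n in("scene","top"):
    p,d=eyes.get_image(n); c=eyes.camera_params(n);K,T=c["camera_matrix"],c["pose"]; np.savez(n+'1.npz',p=p,d=d,K=K,T=T)
    v,u=np.mgrid[0:420,0:560]; v,u=v.ravel(),u.ravel(); dd=d.ravel()
    P=(T[:3,:3]@np.linalg.solve(K,np.stack([u,v,np.ones(len(u))])*dd))+T[:3,3:]
    g=p.max(2).ravel()
    k=(dd>0)&(P[0]>.45)&(P[0]<.70)&(P[1]>-.25)&(P[1]<.0)&(g<60)&(P[2]>.048)&(P[2]<.15)
    for lo in(.048,.056,.064,.072,.08,.09,.1,.12):
        q=P[:,k&(P[2]>=lo)&(P[2]<lo+.008)]
        if q.shape[1]: print(n,lo,q.shape[1],q.min(1).round(3),q.max(1).round(3),np.median(q,1).round(3))
E
python3 fp.py
```

```text
[ 0.6049 -0.1663  0.0413]
scene 0.072 6 [ 0.613 -0.173  0.079] [ 0.615 -0.157  0.08 ] [ 0.614 -0.165  0.08 ]
scene 0.08 23 [ 0.595 -0.173  0.08 ] [ 0.617 -0.157  0.088] [ 0.613 -0.163  0.084]
scene 0.09 21 [ 0.612 -0.172  0.09 ] [ 0.617 -0.158  0.098] [ 0.614 -0.167  0.093]
scene 0.1 33 [ 0.602 -0.175  0.1  ] [ 0.618 -0.155  0.108] [ 0.614 -0.167  0.105]
scene 0.12 54 [ 0.595 -0.179  0.12 ] [ 0.618 -0.152  0.128] [ 0.613 -0.167  0.125]
top 0.048 1 [ 0.648 -0.151  0.049] [ 0.648 -0.151  0.049] [ 0.648 -0.151  0.049]
```

The depth data puts the finger end at z≈0.079 while the TCP reads 0.041. The x and y agree, and there's no contact force, so the finger really is about 38 mm higher than the state says. I'll go down in guarded steps and trust the force and the pictures over the reported height.

```bash
python3 -m jog '[[[0,0,0,0.2,0],[0,0,0,0.2,0],[0,0,0,0,0]]]'; python3 fp.py | grep -v top
```

```text
time: 6.5
position: [0.6041, -0.166, 0.0241]
tool_rot: [0.249, -3.13, -0.001]
ft_force: [0.1, -0.6, 0.1]
grip_width: 0.006
[ 0.6041 -0.166   0.0241]
scene 0.056 9 [ 0.611 -0.174  0.061] [ 0.616 -0.158  0.064] [ 0.614 -0.165  0.063]
scene 0.064 21 [ 0.61  -0.173  0.065] [ 0.617 -0.157  0.072] [ 0.614 -0.164  0.069]
scene 0.072 23 [ 0.609 -0.173  0.072] [ 0.617 -0.157  0.079] [ 0.613 -0.167  0.075]
scene 0.08 25 [ 0.599 -0.172  0.081] [ 0.617 -0.157  0.088] [ 0.613 -0.166  0.084]
scene 0.09 27 [ 0.611 -0.176  0.09 ] [ 0.618 -0.154  0.098] [ 0.613 -0.163  0.094]
scene 0.1 33 [ 0.604 -0.18   0.1  ] [ 0.617 -0.153  0.108] [ 0.614 -0.167  0.104]
```

```bash
python3 -m jog '[[[0,0,0,0.2,0],[0,0,0,0.12,0],[0,0,0,0,0]]]'; python3 g.py -0.024 0 0.0075
```

```text
time: 6.98
position: [0.6045, -0.1662, 0.0119]
tool_rot: [0.249, -3.131, -0.0]
ft_force: [0.0, 0.8, 0.1]
grip_width: 0.004
t 6.975 p [ 0.6045 -0.1662  0.0119] units [-0.035 -0.013  0.109] turn -0.04 tilt [-0.001  0.    -1.   ] F [0.02 0.76 0.1 ] grip 0.004 j7 2.19
```

```bash
python3 -m jog '[[[0,0,0,0.05,0],[0,0,0,0,0],[0,0,0,0,0]]]'; python3 g.py -0.024 0 0.0075
```

```text
time: 7.35
position: [0.6051, -0.1664, 0.0107]
tool_rot: [-0.25, 3.131, -0.0]
ft_force: [1.5, -1.1, -1.0]
grip_width: 0.005
t 7.35 p [ 0.6051 -0.1664  0.0107] units [-0.02  -0.006  0.08 ] turn -0.04 tilt [ 0. -0. -1.] F [ 1.53 -1.14 -1.02] grip 0.005 j7 2.2
```

```bash
python3 -m jog '[[[0,0,0,0.04,0],[0,0,0,0,0],[0,0,0,0,0]]]'; python3 g.py -0.024 0 0.0075
```

```text
time: 7.72
position: [0.605, -0.1663, 0.009]
tool_rot: [-0.249, 3.132, 0.0]
ft_force: [-0.1, 0.2, -0.3]
grip_width: 0.003
t 7.725 p [ 0.605  -0.1663  0.009 ] units [-0.023 -0.008  0.036] turn -0.04 tilt [ 0.  0. -1.] F [-0.11  0.15 -0.32] grip 0.003 j7 2.2
```

```bash
python3 -m jog '[[[0,0,0,0.03,0],[0,0,0,0,0],[0,0,0,0,0]]]'; python3 g.py -0.024 0 0.0075
```

```text
time: 8.1
position: [0.605, -0.1663, 0.0078]
tool_rot: [-0.249, 3.132, 0.0]
ft_force: [-0.7, -0.1, -0.4]
grip_width: 0.009
t 8.1 p [ 0.605  -0.1663  0.0078] units [-0.022 -0.008  0.006] turn -0.04 tilt [ 0.  0. -1.] F [-0.69 -0.05 -0.41] grip 0.009 j7 2.2
```

```bash
cat > tl.py <<'E'
from h import *
from bench import eyes,get_state
# heights of cover 6 along tray x from scene depth, finger excluded; cover 5, 4 as reference
p,d=eyes.get_image("scene"); c=eyes.camera_params("scene");K,T=c["camera_matrix"],c["pose"]
v,u=np.mgrid[150:240,200:350]; v,u=v.ravel(),u.ravel(); dd=d[v,u]
P=((T[:3,:3]@np.linalg.solve(K,np.stack([u,v,np.ones(len(u))])*dd))+T[:3,3:])[:,dd>0]
y=np.radians(9.3); q=P[:2]-np.array([[.6296],[-.1626]]); a=q[0]*np.cos(y)+q[1]*np.sin(y); b=-q[0]*np.sin(y)+q[1]*np.cos(y)
for nm,o in(("c6",0),("c5",.084),("c4",.168)):
    for lo in range(-30,30,10):
        k=(a>lo/1e3)&(a<lo/1e3+.01)&(abs(b-o)<.03)&(P[2]>.035)&(P[2]<.052)
        print(nm,lo+5,k.sum(),np.median(P[2,k]).round(4) if k.sum()>2 else None,end=' | ')
    print()
cv2.imwrite(__import__('sys').argv[1],cv2.resize(p[140:240,190:360],None,fx=4.5,fy=4.5,interpolation=cv2.INTER_CUBIC)[:,:,::-1])
E
python3 tl.py pics/s2.png; python3 -m jog '[[[0,0,0,0.025,0],[0,0,0,0,0]]]';python3 tl.py pics/s3.png; python3 g.py -0.024 0 0.0075
```

```text
c6 -25 45 0.0434 | c6 -15 78 0.0435 | c6 -5 69 0.0435 | c6 5 69 0.0435 | c6 15 73 0.0434 | c6 25 72 0.0435 | 
c5 -25 56 0.04 | c5 -15 67 0.0401 | c5 -5 67 0.04 | c5 5 72 0.0399 | c5 15 70 0.0398 | c5 25 72 0.0399 | 
c4 -25 63 0.0397 | c4 -15 62 0.0398 | c4 -5 68 0.0401 | c4 5 63 0.0399 | c4 15 73 0.0398 | c4 25 69 0.0396 | 
time: 8.4
position: [0.6049, -0.1664, 0.0067]
tool_rot: [0.249, -3.132, -0.0]
ft_force: [-0.2, 0.0, -0.3]
grip_width: 0.006
c6 -25 41 0.0427 | c6 -15 79 0.043 | c6 -5 57 0.0434 | c6 5 67 0.044 | c6 15 68 0.0441 | c6 25 77 0.0445 | 
c5 -25 64 0.0398 | c5 -15 65 0.04 | c5 -5 65 0.0397 | c5 5 71 0.04 | c5 15 67 0.0398 | c5 25 70 0.0397 | 
c4 -25 66 0.0398 | c4 -15 59 0.0398 | c4 -5 65 0.0397 | c4 5 67 0.0397 | c4 15 69 0.0396 | c4 25 67 0.0398 | 
t 8.45 p [ 0.605  -0.1664  0.0067] units [-0.023 -0.007 -0.019] turn -0.04 tilt [ 0.  0. -1.] F [ 0.24 -0.48 -0.18] grip 0.008 j7 2.2
```

It rocks: the near edge of cover 6 is sinking and the far edge rising. The tilt is about 0.036 rad so far, so I'll press further.

```bash
python3 -m jog '[[[0,0,0,0.025,0],[0,0,0,0,0],[0,0,0,0.02,0],[0,0,0,0,0],[0,0,0,0,0]]]';python3 tl.py pics/s4.png | head -1; python3 g.py -0.024 0 0.0075
```

```text
time: 9.07
position: [0.605, -0.1665, 0.0056]
tool_rot: [-0.249, 3.131, 0.0]
ft_force: [-1.0, -0.4, 6.0]
grip_width: 0.007
c6 -25 40 0.0412 | c6 -15 74 0.0428 | c6 -5 58 0.0432 | c6 5 58 0.0445 | c6 15 70 0.0454 | c6 25 89 0.0459 | 
t 9.125 p [ 0.605  -0.1664  0.0056] units [-0.022 -0.005 -0.047] turn -0.04 tilt [ 0.  0. -1.] F [-1.72  0.47  6.21] grip 0.004 j7 2.2
```

The tilt is about 0.1 rad with a 6 N press, so the rim stop has been reached. Next I'll lift off and press at the middle.

```bash
python3 -m jog '[[[0,0,0,-0.2,0],[0,0,0,-0.2,0],[0,-0.3,0,0,0],[0,-0.3,0,0,0],[0,0,0,0,0],[0,0,0,0,0]]]'; python3 tl.py pics/s5.png | head -1; python3 g.py 0 0 0.0078
```

```text
time: 9.88
position: [0.6283, -0.1627, 0.0204]
tool_rot: [0.249, -3.131, 0.0]
ft_force: [-0.3, 0.0, 0.0]
grip_width: 0.003
c6 -25 43 0.0431 | c6 -15 44 0.0435 | c6 -5 68 0.0434 | c6 5 69 0.0435 | c6 15 71 0.0438 | c6 25 76 0.0438 | 
t 9.925 p [ 0.6282 -0.1628  0.0205] units [-0.036 -0.001  0.319] turn -0.04 tilt [-0.001 -0.    -1.   ] F [-0.23  0.31  0.43] grip 0.005 j7 2.18
```

```bash
python3 -m jog '[[[0,-0.03,0,0.2,0],[0,0,0,0.1,0],[0,0,0,0.04,0],[0,0,0,0.03,0],[0,0,0,0,0]]]'; python3 g.py 0 0 0.004; python3 -m jog '[[[0,0,0,0.03,0],[0,0,0,0,0]]]'; python3 g.py 0 0 0.004
```

```text
time: 10.55
position: [0.6294, -0.1622, 0.0067]
tool_rot: [0.249, -3.131, -0.001]
ft_force: [-2.8, 0.3, 4.5]
grip_width: 0.007
t 10.55 p [ 0.6294 -0.1622  0.0067] units [-0.004 -0.01   0.068] turn -0.04 tilt [-0.001  0.001 -1.   ] F [-2.84  0.28  4.54] grip 0.007 j7 2.19
time: 10.8
position: [0.6294, -0.1623, 0.0055]
tool_rot: [0.249, -3.131, -0.001]
ft_force: [-2.8, 1.4, 5.4]
grip_width: 0.007
t 10.8 p [ 0.6294 -0.1623  0.0055] units [-0.003 -0.009  0.038] turn -0.04 tilt [-0.001  0.001 -1.   ] F [-2.78  1.38  5.36] grip 0.007 j7 2.19
```

```bash
python3 -m jog '[[[0,0,0,0.03,0],[0,0,0,0.03,0],[0,0,0,0,0]]]'; python3 g.py 0 0 0.004; python3 -m jog '[[[0,0,0,0.025,0],[0,0,0,0,0]]]'; python3 g.py 0 0 0.004;python3 tl.py pics/s6.png | head -1
```

```text
time: 11.18
position: [0.6296, -0.1623, 0.0037]
tool_rot: [0.249, -3.131, -0.001]
ft_force: [-4.5, 0.4, 8.7]
grip_width: 0.009
t 11.175 p [ 0.6296 -0.1623  0.0037] units [ 0.001 -0.008 -0.008] turn -0.04 tilt [-0.     0.001 -1.   ] F [-4.55  0.4   8.73] grip 0.009 j7 2.19
time: 11.42
position: [0.6296, -0.1622, 0.0037]
tool_rot: [0.249, -3.131, -0.002]
ft_force: [-6.2, 2.0, 14.0]
grip_width: 0.01
t 11.425 p [ 0.6296 -0.1622  0.0037] units [ 0.002 -0.01  -0.009] turn -0.04 tilt [-0.     0.001 -1.   ] F [-6.17  2.01 14.02] grip 0.01 j7 2.19
c6 -25 42 0.04 | c6 -15 43 0.04 | c6 -5 47 0.0398 | c6 5 77 0.0402 | c6 15 77 0.04 | c6 25 82 0.0398 |
```

It went down 3.5 mm and stopped on the rim at 14 N, with the cover level at the others' height. I'll retract and check.

```bash
python3 -m jog '[[[0,0,0,-0.2,0],[0,0,0,-0.8,0],[0,0,0,-0.8,0],[0,0,0,-0.8,0],[0,0,0,0,0],[0,0,0,0,0],[0,0,0,0,0]]]'; python3 tl.py pics/s7.png; python3 g.py 0 0 0.004
```

```text
time: 12.35
position: [0.629, -0.162, 0.1041]
tool_rot: [0.25, -3.129, -0.001]
ft_force: [-0.7, -0.4, -1.5]
grip_width: 0.004
c6 -25 61 0.0399 | c6 -15 68 0.0398 | c6 -5 67 0.0399 | c6 5 70 0.0399 | c6 15 76 0.0399 | c6 25 68 0.0399 | 
c5 -25 66 0.0398 | c5 -15 65 0.0398 | c5 -5 67 0.0399 | c5 5 68 0.0402 | c5 15 65 0.0398 | c5 25 75 0.0399 | 
c4 -25 57 0.0401 | c4 -15 71 0.04 | c4 -5 66 0.0398 | c4 5 67 0.0398 | c4 15 60 0.0398 | c4 25 75 0.04 | 
t 12.4 p [ 0.6291 -0.162   0.1041] units [-0.016 -0.018  2.504] turn -0.04 tilt [-0.002  0.    -1.   ] F [-0.12  0.33  0.  ] grip 0.005 j7 2.14
```

View pics/s7.png

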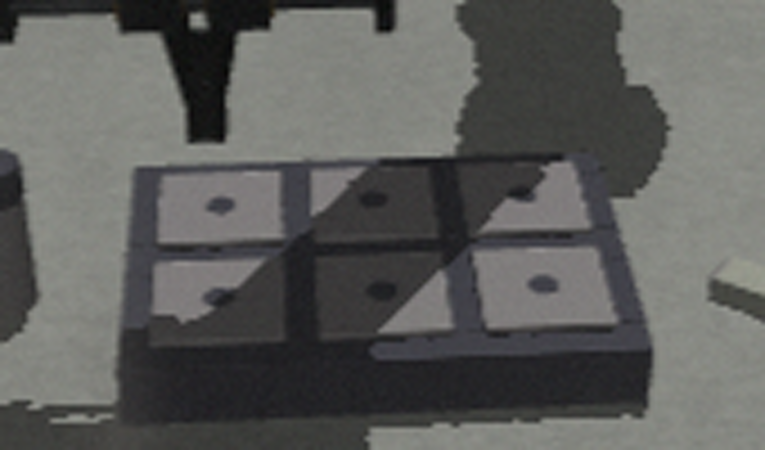

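The crop shows all six covers flat. Cover 6, at crop (218,297), is level with its row, and the finger is clear at (207,140). The glue stick and eraser look the same as in the earlier crop.

```bash
python3 -c "
from bench import job; print(job.close_job())"
```

```text
the job is handed in; nothing more can be done
None
```

Cover 6 (far row, -y end) was the loose one; I rocked it, pressed it home at its middle, and handed the job in at about 12.4 s. No verdict was reported.

- **Finding it:** I did not press the covers one after another. The first depth picture already showed cover 6 about 3.5 mm higher than the other five, so I went straight to it.
- **Rocking:** I pressed with shut fingers 24 mm off its middle. It tipped about 0.1 rad, with roughly 6 N at the rim stop, and fell back level when I let go.
- **Seating:** I pressed at its middle until it stopped on the rim at 14 N, about 3.5 mm lower.
- **Last checks:** Depth after retracting put cover 6 level at 39.9 mm, the same as covers 4 and 5. The camera reads about 1 mm below the nominal 41 mm on every home cover. I did not re-measure covers 1–3, which measured home at the start and look flat in the last picture. The fingers were clear with about zero force. The glue stick and eraser look unmoved in the last crop, which does not show the sharpener; the arm worked well clear of it.
- **Disagreement:** The reported tool height was about 37 mm lower than the real fingertip. At a reading of 41 mm there was no contact, and depth showed the tip at about 79 mm. From there I relied on force and depth instead of the reported height.

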